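Fetch the beige spool out of its deep cubby bay with the sprung tongs

TASK

Use the sprung tongs to lift the beige thread spool out of the deep thread cubby, without touching the spool with the gripper or squeezing it hard, and set it down gently, upright, in the empty pocket of the wooden work tray. Then lay the tongs back across the two bars of their rest and let go, leaving the other threads and things as they stand.

Things in the scene. Friction and masses are not known exactly. Their poses are not given: they have to be found in the camera images.
- spool_mid (a point): centre (half-way up) of the beige thread spool: loose, upright, 68 mm tall, about 50 g; white end flanges 42 mm across (lowest 8 mm, top 10 mm), beige thread body 37 mm across between them. It stands in any one of the cubby's three bays, about 60 mm behind the front face. Only the tongs may hold it; squeezed with under 12 N per jaw.
- cubby: fixed thread cubby, clear acrylic with pale wooden floor, lip and back, 165 deep (x), 310 wide (y), 130 high. Origin: centre of its underside; x points into the bays, y left, z up. Open front at x = -82.5. Bay centres at y = +101, 0, -101; each bay 94 wide, walls 7. Bay floor 12 above the table; along its front edge a lip 8 thick, top 26 above the table; underside of the top 124 above the table (all mm).
- cone_a_mid (a point): half-way up the plum thread cone (41 mm across, 75 mm tall), loose, upright in another bay; to be left alone
- cone_b_mid (a point): half-way up the red thread cone (43 mm across, 80 mm tall), loose, upright in the third bay; to be left alone
- tongs_grip (a point): grip point of the loose steel sprung tongs (230 mm, 90 g, balanced near here), midway between the two orange ribbed finger patches. x: along the tongs to the jaws, y left, z up. The arms, 18 mm tall, hinge 80 mm behind this point and are sprung open; pinch them from outside on the patches (28 mm behind to 24 mm ahead), 55 mm over the outsides at rest, 47 mm when closed on the spool.
- tongs_jaws (a point): point midway between the jaws, 110 mm ahead of tongs_grip, same axes: the spool's axis belongs here. Orange inner faces form shallow Vs, 44 mm long (+-22 mm in x), 18 mm tall; at rest 56 mm apart here, 48 to 52 mm at their ends, 70 mm over the outsides. They start to close at about 6 to 8 N pinch and meet the spool at about 12 N; a pinch of 20 to 25 N holds it firmly.
- tongs: the tongs as a whole; origin 9 mm below tongs_grip, same axes. Pinching up only 1 to 3 mm at the patches holds the tongs with the jaws still open.
- tongs_left: left (+y) arm of the tongs; origin beside tongs_grip; its closing angle about its hinge is 0 open, about 0.05 rad when closed on the spool, 0.12 at the stop
- tongs_right: right (-y) arm of the tongs, likewise
- rest_seat (a point): where tongs_grip lies when the tongs are home, 31 mm above the table; x: the way the jaws point, y left, z up. The fixed dark wooden rest: base strip 162 x 30 x 6 mm and two crossbars, tops 22 mm high, 66 mm behind and 58 mm ahead. Rounded lugs 7 mm higher stand at the bar ends, inner faces at y = +-23 mm (rear), +-38 mm (front); play about 6 mm a side.
- tray_pocket (a point): centre of the floor of the empty (right) pocket of the fixed wooden work tray, 6 mm above the table; the pocket is 80 mm (x) by 77 mm (y) inside and its walls rise to 22 mm above the table. x axis: away from the robot, y left. The other pocket, 83 mm to the left (+y), holds a purple cone.
- cone_c_mid (a point): half-way up the purple thread cone (43 mm across, 85 mm tall), loose, upright in the other pocket of the tray; to be left alone
- mister: amber spray bottle with black head (52 x 62 x 154 mm), loose, upright at the back; origin at the centre of its underside; to be left alone
- white_cone: white overlock thread cone (58 mm across, 100 mm tall), loose, upright at the right; origin at the centre of its underside; to be left alone

How it is judged:
By the outcome, as a careful person would: the job done as asked, in the order asked, and still so for the second after the job is handed in, with the robot touching nothing.
It also fails if it takes over 58 s, if anything falls off the work surface, if the arm or the gripper's body presses on something with over 40 N, if the wrist force passes 120 N, or if a joint passes its speed limit or range.

ROBOT

A 6-joint arm with a two-finger parallel gripper is mounted at the origin on a cart in front of the work surface, level with it; the furniture and walls round the work are solid. World frame = base frame: x ahead of the robot, y to its left, z up, the work surface at z = 0. Lengths are in mm, angles in degrees, forces in N, time in s.
With the tool pointing down it reaches from about 375 to 925 mm from the base axis. Payload 5.7 kg.
Tool frame: the origin (TCP) lies on the centre line of the jaws, within the pads' length; the fingertips stand 11 mm ahead of it and the grasp point (between the pads) lies 8 mm behind it; z points along the fingers, y is the line along which they close (so a half turn about z gives the same grasp; the last joint's range is limited). The gripper opens to 88 mm and grips with 3 to 60 N. Pads are 20 mm wide; open, the fingers measure 115 mm over their backs; the gripper's body (75 mm by 178 mm) begins 61 mm behind the grasp point.
Start: joints at [67.374, 20.558, 86.54, -0, 72.909, -6.595], TCP at [165.692, 576.637, 233.623] pointing down, gripper open.
Joint ranges: [-170.27, 170.27], [-57.76, 135], [12.27, 136.19], [-55.21, 235.2], [11.17, 155.16], [-170.74, 170.74]. Speed limits (degrees/s): [136.94, 136.94, 180, 180, 180, 180].

INTERFACE

Orientations are given as a 3x3 rotation matrix whose columns are the frame's x, y, z axes.
In Python, from bench import * gives the robot as it stands.
- The arm moves only by the tool jog_arm, never from a script. Its argument "rows" is a list that holds one entry, the list of rows, each a list of 5 numbers: the shift along the tool's x, y, z in mm, then the turn about the tool's z in degrees, then the opening, from -1 (shut) to 1 (fully open). A call has 1 to 5 rows; each row is the pose to reach, as a shift and turn from the pose commanded when the call began, along the tool's axes at that moment; what a row does not reach only later rows make up. A row lasts 1/8 s, in which the tool goes at most 62.5 mm and 10.7 degrees, less where a joint would pass 70% of its speed; a pose out of reach is approached as far as the arm can. A call with a gripper value outside its range is refused whole. The fingers move at their own pace and stop on an object; "grip_force" is the grip in N (left out, the last holds). Time passes only in rows, so rows that repeat a pose let the fingers close. It gives the time, the measured TCP pose, the force, the opening and the grip force at its end, in the units of the state.
- observe(): the state, without advancing time (a new reading comes with each control period).
- get_image(name): name is "scene" or "top" or "wrist"; returns a dict with "frame" (400x640x3 uint8, red, green, blue), "intrinsics" (3x3 intrinsics, pixels), "origin" and "orientation" of the camera in the world. Camera axes: x right, y up, looking along -z (the intrinsics and any distortion apply to the point x, -y, -z); pixel columns grow to the right and rows downward; lengths in mm; the calibration is good to about 2 mm. A picture is of the moment at which its call begins. There is no depth.
- close_job(): hands the job in; it is judged then, once.
Trained networks look in a picture, given as the dict that the camera call returned (one of the last four; its "shot" number tells which), for a name from the list of things; names that differ only in an ending like _2 or _b are one class to them, and where a whole thing is asked for, a point or a joint stands for the part that bears it (a point fixed in the world has none). Each returns a list of dicts, best first, with "conf" (0 to 1); they miss things now and then, are a little off and sometimes report something else, mostly with a low value. They report only what shows in the picture. A call takes as long as a camera call.
- look_for(picture, label): "at" ([column, row] in pixels, amid what is visible of it).
The state is a dict: "time": time; "joint_pos": joint angles; "qvel": joint speeds; "joint_torque": joint torques, N m; "position": TCP position; "eef_rot": TCP orientation; "force": force on the tool from outside, world axes, zero at the start; "moment": the same for the moment, N m; "finger_gap": finger opening in mm; "gripper_force": force on a finger pad.
Only numpy, scipy, OpenCV 4.12 (cv2) and the standard library are available. Lean on these libraries where they do the work, as an engineer would, in place of code of your own. Each camera call takes 0.05 s, during which the arm holds its last target. There are 200 camera calls.

## Working session

There is one attempt and no reset: what is moved stays moved. The work goes in short steps, Python scripts to look and compute and a tool call to move; the robot and the scene stay as the last step left them, time stands still between calls to the robot, and variables do not carry over. Pictures are saved under pics/ and viewed, at most 10 in all, crops included, and the job is handed in when it is done.

Besides the shell and the picture viewer there is one more tool, called after ">>>" by a JSON object that holds its "api" and its "payload", one argument or row to a line. jog_arm: Moves the arm, as the interface text tells. Its arguments: {"type":"object","properties":{"rows":{"type":"array"},"grip_force":{"type":"number"}},"required":["rows"]}

```bash
mkdir -p pics; cat > h.py <<'E'
from bench import *
import numpy as np, cv2
def snap(n,fn=None):
    p=get_image(n)
    if fn: cv2.imwrite('pics/'+fn,cv2.cvtColor(p['frame'],cv2.COLOR_RGB2BGR))
    return p
def ray(p,uv):
    K=np.array(p['intrinsics']);d=np.linalg.inv(K)@np.array([uv[0],uv[1],1.])
    return np.array(p['orientation'])@np.array([d[0],-d[1],-d[2]])
def onz(p,uv,z):
    d=ray(p,uv);o=np.array(p['origin']);return o+d*(z-o[2])/d[2]
def proj(p,X):
    c=np.array(p['orientation']).T@(np.array(X,float)-np.array(p['origin']))
    q=np.array(p['intrinsics'])@np.array([c[0],-c[1],-c[2]]);return q[:2]/q[2]
E
python3 - <<'E'
from h import *
np.set_printoptions(precision=1,suppress=True)
s=observe();print(s['time'],s['position'],s['eef_rot'],s['finger_gap'],s['force'])
Z=dict(spool_mid=46,cubby=60,cone_a_mid=50,cone_b_mid=52,tongs_grip=31,tongs_jaws=31,rest_seat=31,tray_pocket=6,cone_c_mid=48,mister=77,white_cone=50)
for n in ('top','scene'):
    p=snap(n,n+'0.png');print(n,[k for k in p],p['origin'],p['orientation'])
    for k,z in Z.items():
        r=look_for(p,k)
        print(k,[(np.round(a['at'],1),round(a['conf'],2),onz(p,a['at'],z)) for a in r[:3]])
E
```

```text
0.0 [165.4 576.  232.8] [[-1.   0.3 -0. ]
 [ 0.3  1.  -0. ]
 [ 0.  -0.  -1. ]] 88.0884965277408 [-0.6  0.   0.2]
top ['frame', 'intrinsics', 'origin', 'orientation', 'shot'] [  67.4  237.  1417. ] [[-0.4  0.9 -0.4]
 [-0.9 -0.4  0.1]
 [-0.   0.4  0.9]]
spool_mid []
cubby [(array([231.4, 240.8]), 0.84, array([568. , 360.9,  60. ]))]
cone_a_mid []
cone_b_mid [(array([378.1, 244.3]), 0.41, array([367.9, -95.2,  52. ]))]
tongs_grip [(array([375.6, 230. ]), 0.72, array([ 422.6, -114.7,   31. ])), (array([325.2, 211.1]), 0.6, array([555.5,  20.6,  31. ]))]
tongs_jaws [(array([374. , 229.9]), 0.63, array([ 425.1, -109.7,   31. ]))]
rest_seat [(array([376.9, 225.5]), 0.97, array([ 435.9, -126.1,   31. ])), (array([384.7, 221.5]), 0.67, array([ 438.8, -157.8,   31. ]))]
tray_pocket [(array([283.4, 162.7]), 0.7, array([808. ,  87.4,   6. ])), (array([328.8, 209.8]), 0.62, array([564. ,   2.7,   6. ]))]
cone_c_mid [(array([309.9, 207.2]), 0.48, array([583.9,  67.5,  48. ]))]
mister []
white_cone [(array([404.5, 146.8]), 0.74, array([ 672.9, -351.4,   50. ])), (array([371.3, 223.9]), 0.42, array(
[... 398 characters left out ...]
ay([165.7, 202.5]), 0.85, array([497.2, 435.6,  52. ]))]
tongs_grip [(array([336.4, 267.3]), 0.89, array([ 423.8, -116.2,   31. ]))]
tongs_jaws [(array([337.8, 267.2]), 0.69, array([ 425.3, -119.4,   31. ]))]
rest_seat [(array([335.8, 276.7]), 0.72, array([ 391.5, -125.5,   31. ]))]
tray_pocket [(array([313.3, 229.8]), 0.61, array([577.1,   3.4,   6. ])), (array([335.8, 273.6]), 0.21, array([ 427.5, -113.8,    6. ]))]
cone_c_mid [(array([290.4, 214.5]), 0.94, array([570.4,  69.4,  48. ])), (array([198.5, 201.2]), 0.31, array([540.7, 352. ,  48. ]))]
mister [(array([309.8, 174.3]), 0.84, array([750.7,  79.9,  77. ]))]
white_cone [(array([453.3, 224.2]), 0.65, array([ 675.7, -365.9,   50. ]))]
```

```bash
python3 - <<'E'
import cv2,numpy as np
a=cv2.imread('pics/top0.png')[130:290,170:430];b=cv2.imread('pics/scene0.png')[150:310,130:480]
a=cv2.resize(a,(0,0),fx=2.28,fy=2.28,interpolation=2)[:300];b=cv2.resize(b,(0,0),fx=2.28,fy=2.28,interpolation=2)
a=cv2.copyMakeBorder(a[:300],0,0,0,798-a.shape[1],cv2.BORDER_CONSTANT)
cv2.imwrite('pics/c0.png',np.vstack([a,b[:300,:798]]))
E
```

```text
(no output)
```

View pics/c0.png

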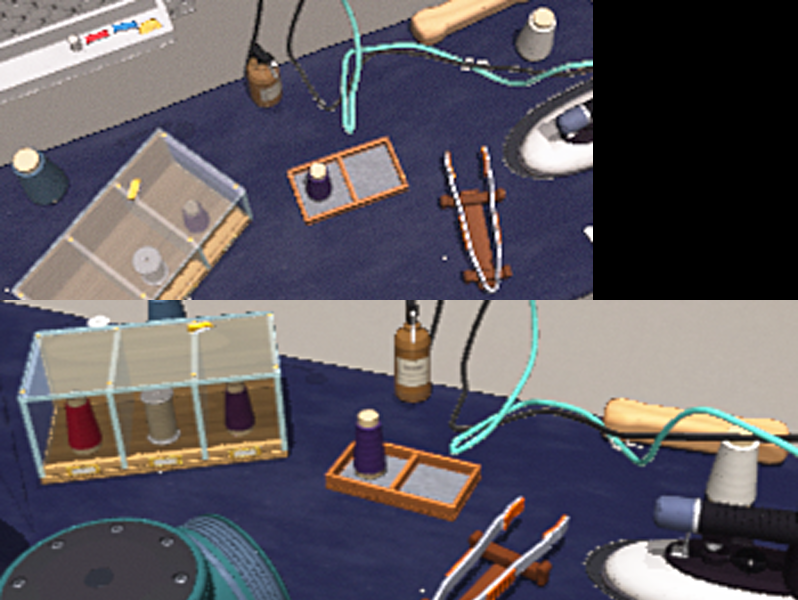

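The spool stands in the middle bay, red cone on the left and plum on the right. The empty pocket is the right one, and the tongs lie on the rest pointing away from the robot.

```bash
cat >> h.py <<'E'
def go(X,xdir=None,R=None,P=None):
    "tool-frame shift, turn to bring TCP to X with tongs direction xdir (deg): tool x along it or opposite"
    s=observe();R=np.array(s['eef_rot']);d=R.T@(np.array(X,float)-np.array(s['position']))
    a=np.degrees(np.arctan2(R[1,0],R[0,0]))
    print('shift',np.round(d,1),'tool x dir',round(a,2),'pos',np.round(s['position'],1))
    if xdir is not None: print('turn (tool z, x along / reversed)',round((a-xdir+180)%360-180,2),round((a-xdir)%360-180,2))
E
python3 - <<'E'
from h import *
np.set_printoptions(precision=2,suppress=True)
t=snap('top');s=snap('scene');w=snap('wrist')
def c(u,v,sc):
    return (170+u/2.28,130+v/2.28) if sc=='t' else (130+u/2.28,150+(v-300)/2.28)
for n,u,v,z in [('hinge',491,288,31),('jawL',448,155,31),('jawR',485,150,31),('fbarL',443,202,22),('fbarR',505,197,22),('rbarL',465,279,22),('rbarR',510,271,22),('cubtopFR',250,214,130),('cubtopBR',160,132,130),('tray L near',308,218,22),('tray R near',407,184,22),('tray R far',388,140,22),('tray L far',290,172,22)]:
    print(n,onz(t,c(u,v,'t'),z))
print()
for n,u,v,z in [('cubFbotL',42,482,0),('cubFbotR',287,455,0),('cubFtopL',25,400,130),('cubFtopR',285,377,130),('cubBtopR',275,313,130),('cubBtopL',43,333,130),('tray nearL',327,473,22),('nearR',455,505,22),('farR',480,467,22),('farL',362,442,22)]:
    print(n,onz(s,c(u,v,'s'),z))
print('wrist',w['origin'],w['orientation'],w['intrinsics'])
ob=observe();R=np.array(ob['eef_rot']);print('cam in tool',R.T@(np.array(w['origin'])-ob['position']),R.T@np.array(w['orientation']))
go([380,250,300])
E
```

```text
hinge [ 324.7  -104.75   31.  ]
jawL [ 545.05 -136.68   31.  ]
jawR [ 530.32 -194.48   31.  ]
fbarL [478.91 -98.23  22.  ]
fbarR [ 449.26 -191.2    22.  ]
rbarL [353.94 -76.85  22.  ]
rbarR [ 339.11 -145.11   22.  ]
cubtopFR [536.64 190.91 130.  ]
cubtopBR [709.2  269.81 130.  ]
tray L near [535.3  106.17  22.  ]
tray R near [527.98 -58.63  22.  ]
tray R far [608.82 -61.3   22.  ]
tray L far [617.68 104.06  22.  ]

cubFbotL [423.04 453.62   0.  ]
cubFbotR [580.38 187.38   0.  ]
cubFtopL [417.47 440.34 130.  ]
cubFtopR [568.02 171.96 130.  ]
cubBtopR [711.26 259.29 130.  ]
cubBtopL [559.76 522.92 130.  ]
tray nearL [536.48 108.14  22.  ]
nearR [530.67 -61.41  22.  ]
farR [612.35 -66.03  22.  ]
farL [612.19  93.6   22.  ]
wrist [ 93.46 596.99 384.33] [[ 0.28 -0.93 -0.26]
 [ 0.96  0.26  0.08]
 [-0.   -0.27  0.96]] [[299.71   0.   315.38]
 [  0.   299.71 196.8 ]
 [  0.     0.     1.  ]]
cam in tool [  75.04   -0.41 -150.72] [[ 0.    0.96  0.27]
 [ 1.   -0.    0.  ]
 [ 0.    0.27 -0.96]]
shift [-296.2 -254.8  -66.4] tool x dir 163.97 pos [165.7 576.6 233.6]
```

>>> {"api": "jog_arm", "payload": {
  "rows": [
    [[-50, -30, -12, 0, 1], [-100, -60, -24, 0, 1], [-150, -90, -36, 0, 1], [-200, -120, -48, 0, 1], [-250, -150, -60, 0, 1]]
  ]
}}

```text
time: 1.98
position: [365.7, 362.0, 294.2]
eef_rot: [[-0.961, 0.276, 0.001], [0.276, 0.961, 0.0], [-0.0, 0.0, -1.0]]
force: [0.5, -0.3, -0.8]
finger_gap: 87.7
gripper_force: 0.0
```

>>> {"api": "jog_arm", "payload": {
  "rows": [
    [[-50, -28, -6, 0, 1], [-92, -50, -6, 0, 1], [-92, -50, -6, 0, 1]]
  ]
}}

```text
time: 2.35
position: [441.5, 287.9, 299.8]
eef_rot: [[-0.96, 0.28, 0.001], [0.28, 0.96, -0.0], [-0.001, -0.0, -1.0]]
force: [-1.0, -0.4, -0.1]
finger_gap: 87.8
gripper_force: 0.0
```

```bash
python3 - <<'E'
from h import *
np.set_printoptions(precision=1,suppress=True)
p=snap('wrist','w1.png');o=observe();print(o['time'],o['position'])
for k,z in dict(spool_mid=46,cubby=60,cone_a_mid=50,cone_b_mid=52).items():
    print(k,[(np.round(a['at'],1),round(a['conf'],2),onz(p,a['at'],z)) for a in look_for(p,k)[:2]])
# overlay model guess
im=cv2.imread('pics/w1.png')
a=np.radians(30.6);ex=np.array([np.cos(a),np.sin(a),0]);ey=np.array([-ex[1],ex[0],0]);f=np.array([501.7,320.5,0])
P=lambda x,y,z:tuple(int(v) for v in np.round(proj(p,f+x*ex+y*ey+[0,0,z])))
for z in(0,130):
    c=[P(0,-155,z),P(0,155,z),P(165,155,z),P(165,-155,z)];cv2.polylines(im,[np.array(c)],True,(0,0,255),1)
for r,z in((21,12),(21,80)): cv2.polylines(im,[np.array([P(60+r*np.cos(t),r*np.sin(t),z) for t in np.linspace(0,6.28,30)])],True,(0,255,0),1)
cv2.imwrite('pics/w1o.png',cv2.resize(im,(800,500)))
E
```

```text
2.4 [440.  289.1 299.6]
spool_mid []
cubby [(array([410.5, 220.3]), 0.64, array([544.9, 394.1,  60. ]))]
cone_a_mid []
cone_b_mid []
```

View pics/w1o.png

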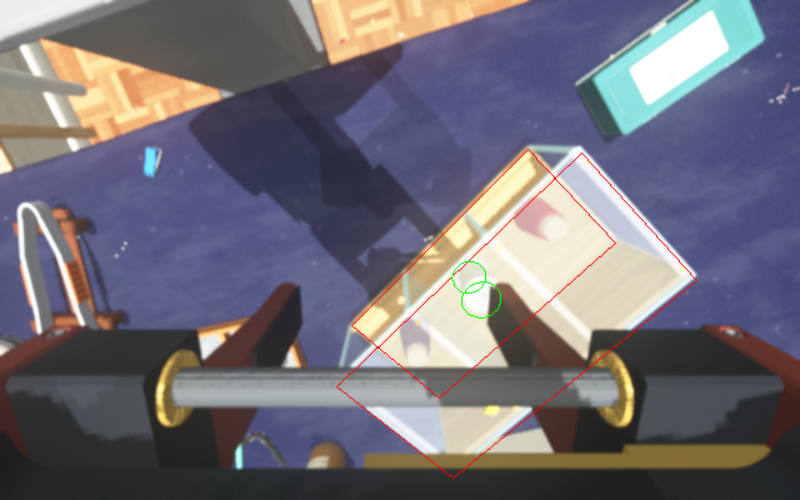

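The view (image up = towards the robot) confirms the model: cubby lip corners at (352,327) and (528,148) match, and the spool's top at (478,297) matches the expected (481,300). Next I go over the tongs, turning the camera to the jaws side.

>>> {"api": "jog_arm", "payload": {
  "rows": [
    [[-9, -41, 6, 10, 1], [-17, -82, 12, 20, 1], [-26, -123, 18, 30, 1], [-34, -164, 24, 40, 1], [-43, -205, 30, 50, 1]]
  ]
}}

```text
time: 3.22
position: [423.2, 81.0, 269.6]
eef_rot: [[-0.403, 0.915, 0.0], [0.915, 0.403, 0.0], [-0.0, 0.0, -1.0]]
force: [0.4, -0.9, -0.1]
finger_gap: 87.7
gripper_force: 0.0
```

>>> {"api": "jog_arm", "payload": {
  "rows": [
    [[-37, -20, 6, 10, 1], [-74, -40, 12, 20, 1], [-111, -60, 18, 30, 1], [-148, -80, 24, 40, 1], [-184, -100, 30, 50, 1]]
  ]
}}

```text
time: 3.85
position: [407.3, -127.9, 239.7]
eef_rot: [[0.442, 0.897, 0.001], [0.897, -0.442, -0.0], [0.0, 0.001, -1.0]]
force: [-0.1, -0.2, 0.4]
finger_gap: 87.7
gripper_force: 0.0
```

>>> {"api": "jog_arm", "payload": {
  "rows": [
    [[0, 0, 10, 10, 1], [0, 0, 20, 20, 1], [0, 0, 30, 30, 1], [0, 0, 40, 40, 1], [0, 0, 50, 50, 1]]
  ]
}}

```text
time: 4.47
position: [407.4, -126.5, 189.5]
eef_rot: [[0.971, 0.238, 0.0], [0.238, -0.971, 0.0], [0.0, 0.0, -1.0]]
force: [1.6, -0.5, -0.0]
finger_gap: 87.4
gripper_force: 0.0
```

>>> {"api": "jog_arm", "payload": {
  "rows": [
    [[0, 0, 0, 10, 1], [0, 0, 0, 20, 1], [0, 0, 0, 30, 1], [0, 0, 0, 30, 1]]
  ]
}}

```text
time: 4.97
position: [407.4, -126.7, 189.8]
eef_rot: [[0.962, -0.273, 0.0], [-0.273, -0.962, -0.0], [0.0, -0.0, -1.0]]
force: [0.4, -0.0, -0.1]
finger_gap: 87.9
gripper_force: 0.0
```

```bash
python3 - <<'E'
from h import *
np.set_printoptions(precision=1,suppress=True)
p=snap('wrist','w2.png');o=observe();print(o['time'],o['position'],o['joint_pos'])
for k,z in dict(tongs_grip=31,tongs_jaws=31,rest_seat=31,tongs=31,tongs_left=31,tongs_right=31).items():
    print(k,[(np.round(a['at'],1),round(a['conf'],2),onz(p,a['at'],z)) for a in look_for(p,k)[:2]])
im=cv2.imread('pics/w2.png')
a=np.radians(-16);ex=np.array([np.cos(a),np.sin(a),0]);ey=np.array([-ex[1],ex[0],0]);f=np.array([409,-129,0])
P=lambda x,y,z:tuple(int(v) for v in np.round(proj(p,f+x*ex+y*ey+[0,0,z])))
for l in ([(-80,0,40),(132,0,40)],[(0,-27,40),(0,27,40)],[(110,-35,40),(110,35,40)],[(58,-38,29),(58,38,29)]):
    cv2.line(im,P(*l[0]),P(*l[1]),(0,255,0),1)
cv2.imwrite('pics/w2o.png',cv2.resize(im,(800,500)))
E
```

```text
5.025 [ 407.4 -126.9  189.7] [-26.6   9.2 110.1  -0.   60.8  79.1]
tongs_grip [(array([332.1, 151.4]), 0.66, array([ 436.2, -153.6,   31. ]))]
tongs_jaws [(array([336.8, 152.5]), 0.76, array([ 433.8, -158. ,   31. ]))]
rest_seat [(array([338.3, 153.6]), 0.27, array([ 432.3, -159.2,   31. ]))]
tongs [(array([290.9, 156.1]), 0.8, array([ 443.1, -111.4,   31. ])), (array([314.3, 164.6]), 0.55, array([ 428. , -132.2,   31. ]))]
tongs_left [(array([286.4, 139.1]), 0.89, array([ 460.9, -112.1,   31. ]))]
tongs_right [(array([339.2, 141.5]), 0.57, array([ 444. , -163.1,   31. ]))]
```

View pics/w2o.png

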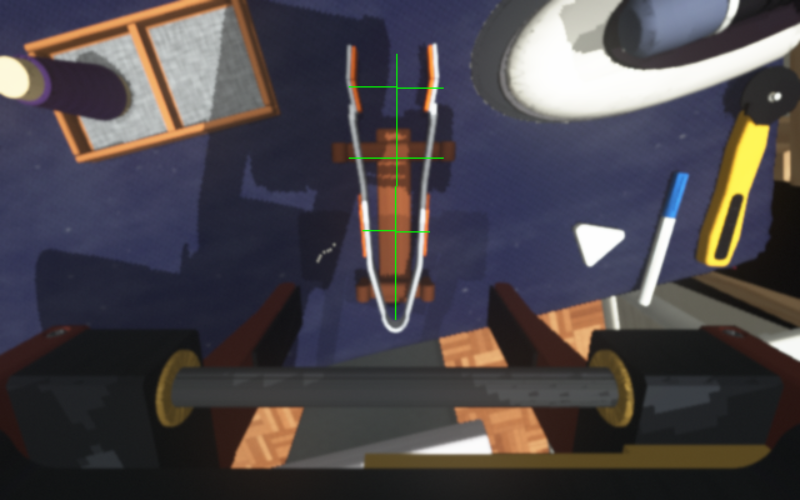

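The tongs lie straight down the middle of the picture: patches at rows 197–256, jaws at rows 44–110 around column 392. My overlay is about 5 mm short along the tongs and 2 mm to the right. The tongs' grip point is therefore about (414, -129), pointing -15.2°.

>>> {"api": "jog_arm", "payload": {
  "rows": [
    [[7, 0, 60, -0.6, 1], [7, 0, 120, -0.6, 1], [7, 0, 150, -0.6, 1], [7, 0, 165, -0.6, 1], [7, 0, 165, -0.6, 1]]
  ]
}}

```text
time: 5.95
position: [413.2, -129.3, 23.7]
eef_rot: [[0.964, -0.266, -0.002], [-0.266, -0.964, 0.001], [-0.003, -0.0, -1.0]]
force: [0.3, -0.0, 0.2]
finger_gap: 87.6
gripper_force: 0.0
```

>>> {"api": "jog_arm", "payload": {
  "rows": [
    [[0, 0, 0, 0, 0.2], [0, 0, 0, 0, 0.2], [0, 0, 0, 0, 0.2], [0, 0, 0, 0, 0.2], [0, 0, 0, 0, 0.2]]
  ],
  "grip_force": 15
}}

```text
time: 6.58
position: [414.5, -129.8, 25.2]
eef_rot: [[0.964, -0.266, 0.001], [-0.266, -0.964, -0.001], [0.001, 0.0, -1.0]]
force: [0.6, 1.2, 6.1]
finger_gap: 52.8
gripper_force: 9.3
```

```bash
python3 - <<'E'
from h import *
p=snap('wrist','w3.png');o=observe();print(o['time'],o['position'],o['finger_gap'],o['gripper_force'])
cv2.imwrite('pics/w3b.png',cv2.resize(cv2.imread('pics/w3.png'),(800,500)))
E
```

```text
6.625 [ 414.4532123  -129.82015617   25.17829507] 52.91653818947178 9.47175532579422
```

View pics/w3b.png

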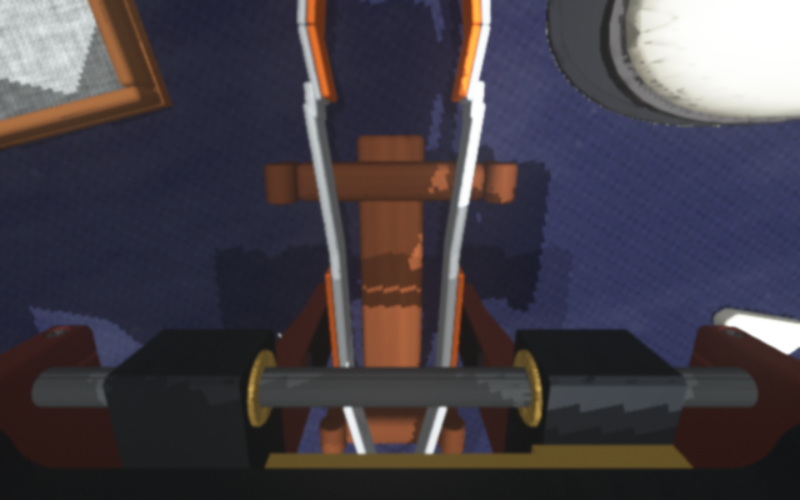

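The tongs are held with the jaws open: gap 52.9 mm, 9.4 N. The V apexes are at row ~25, columns 305 and 488, centred on the tool.

>>> {"api": "jog_arm", "payload": {
  "rows": [
    [[0, 0, -15, 0, 0.2], [0, 0, -40, 0, 0.2], [0, 0, -70, 0, 0.2], [0, 0, -100, 0, 0.2], [0, 0, -120, 0, 0.2]]
  ]
}}

```text
time: 7.25
position: [414.1, -129.7, 145.9]
eef_rot: [[0.964, -0.266, 0.001], [-0.266, -0.964, -0.001], [0.001, 0.0, -1.0]]
force: [0.2, -0.4, -0.2]
finger_gap: 52.8
gripper_force: 7.1
```

>>> {"api": "jog_arm", "payload": {
  "rows": [
    [[-6, -25, 0, -3, 0.2], [-15, -62, 0, -8, 0.2], [-24, -100, 0, -13, 0.2], [-33, -137, 0, -18, 0.2], [-42, -175, 0, -23, 0.2]]
  ]
}}

```text
time: 7.88
position: [419.7, 51.4, 144.6]
eef_rot: [[0.991, 0.134, -0.0], [0.134, -0.991, -0.0], [-0.0, 0.0, -1.0]]
force: [0.9, -1.2, -1.1]
finger_gap: 53.0
gripper_force: 7.1
```

>>> {"api": "jog_arm", "payload": {
  "rows": [
    [[-11, -43, 0, -5, 0.2], [-22, -86, 0, -10, 0.2], [-33, -129, 0, -15, 0.2], [-43, -165, 0, -20, 0.2], [-49, -187, 0, -23, 0.2]]
  ]
}}

```text
time: 8.5
position: [345.6, 230.4, 144.5]
eef_rot: [[0.859, 0.512, -0.001], [0.512, -0.859, -0.0], [-0.001, -0.0, -1.0]]
force: [0.6, 0.4, -1.3]
finger_gap: 52.7
gripper_force: 7.1
```

```bash
python3 - <<'E'
from h import *
np.set_printoptions(precision=1,suppress=True)
p=snap('wrist','w4.png');s=snap('scene');o=observe();print(o['time'],o['position'],o['finger_gap'],o['gripper_force'],o['force'])
for q,n in((p,'w'),(s,'s')):
  for k,z in dict(spool_mid=46,cubby=60,tongs_jaws=150).items():
    print(n,k,[(np.round(a['at'],1),round(a['conf'],2),onz(q,a['at'],z)) for a in look_for(q,k)[:2]])
im=cv2.imread('pics/w4.png')
a=np.radians(30.6);ex=np.array([np.cos(a),np.sin(a),0]);ey=np.array([-ex[1],ex[0],0]);f=np.array([501.7,320.5,0])
P=lambda x,y,z:tuple(int(v) for v in np.round(proj(p,f+x*ex+y*ey+[0,0,z])))
for z in(0,130):
    c=[P(0,-155,z),P(0,155,z),P(165,155,z),P(165,-155,z)];cv2.polylines(im,[np.array(c)],True,(0,0,255),1)
for r,z in((21,12),(21,80)): cv2.polylines(im,[np.array([P(60+r*np.cos(t),r*np.sin(t),z) for t in np.linspace(0,6.28,30)])],True,(0,255,0),1)
cv2.imwrite('pics/w4o.png',cv2.resize(im,(800,500)))
E
```

```text
8.6 [345.7 230.4 144.5] 52.953735052158216 7.125602960586548 [-0.2 -0.5 -1. ]
w spool_mid []
w cubby [(array([634.2, 279. ]), 0.5, array([431.3, -47.5,  60. ]))]
w tongs_jaws [(array([271.3, 153.8]), 0.89, array([381.3, 276.4, 150. ]))]
s spool_mid [(array([197.5, 205.8]), 0.44, array([521.3, 343.5,  46. ]))]
s cubby [(array([213.6, 200.3]), 0.64, array([544.8, 301.4,  60. ])), (array([168., 207.]), 0.53, array([470.6, 406.8,  60. ]))]
s tongs_jaws [(array([183.9, 227.1]), 0.53, array([308.4, 226.3, 150. ]))]
```

View pics/w4o.png

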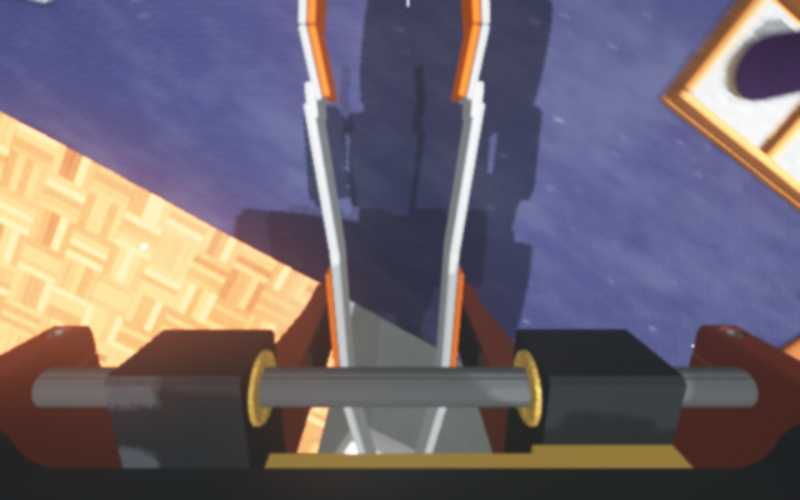

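>>> {"api": "jog_arm", "payload": {
  "rows": [
    [[15, 0, -25, 0, 0.2], [45, 0, -65, 0, 0.2], [75, 0, -95, 0, 0.2], [85, 0, -105, 0, 0.2], [85, 0, -105, 0, 0.2]]
  ]
}}

```text
time: 9.52
position: [420.1, 271.8, 249.2]
eef_rot: [[0.861, 0.508, -0.0], [0.508, -0.861, -0.0], [-0.001, 0.0, -1.0]]
force: [-0.6, -0.2, -1.2]
finger_gap: 52.7
gripper_force: 7.1
```

```bash
python3 - <<'E'
from h import *
np.set_printoptions(precision=1,suppress=True)
p=snap('wrist','w5.png');o=observe();print(o['time'],o['position'],o['finger_gap'],o['gripper_force'],o['force'])
for k,z in dict(spool_mid=80,cubby=60,cone_a_mid=87,cone_b_mid=92).items():
    print(k,[(np.round(a['at'],1),round(a['conf'],2),onz(p,a['at'],z)) for a in look_for(p,k)[:2]])
R=np.array(o['eef_rot']);T=np.array(o['position'])
for z in (1,-15): print('jaw pts tool',[proj(p,T+R@np.array(q)) for q in ((110,-28,z),(110,28,z),(88,-24,z),(88,24,z))])
im=cv2.imread('pics/w5.png')
a=np.radians(30.6);ex=np.array([np.cos(a),np.sin(a),0]);ey=np.array([-ex[1],ex[0],0]);f=np.array([501.7,320.5,0])
P=lambda x,y,z:tuple(int(v) for v in np.round(proj(p,f+x*ex+y*ey+[0,0,z])))
for z in(0,130):
    c=[P(0,-155,z),P(0,155,z),P(165,155,z),P(165,-155,z)];cv2.polylines(im,[np.array(c)],True,(0,0,255),1)
for r,z in((21,12),(21,80)): cv2.polylines(im,[np.array([P(60+r*np.cos(t),r*np.sin(t),z) for t in np.linspace(0,6.28,30)])],True,(0,255,0),1)
cv2.imwrite('pics/w5o.png',cv2.resize(im,(800,500)))
E
```

```text
9.575 [418.8 271.4 248.4] 52.60975331236197 7.12510384619236 [-0.2 -0.6 -2.1]
spool_mid []
cubby [(array([315.7,  48.6]), 0.93, array([538. , 340.8,  60. ]))]
cone_a_mid [(array([606.6,   4.5]), 0.58, array([701.5, 127. ,  87. ]))]
cone_b_mid [(array([312.8,  45.2]), 0.55, array([534. , 341.6,  92. ]))]
jaw pts tool [array([253.8,  32.9]), array([375.8,  33.1]), array([264.7,  84. ]), array([365. ,  84.1])]
jaw pts tool [array([246.1,  22.9]), array([383.5,  23. ]), array([258.7,  80.5]), array([371. ,  80.6])]
```

View pics/w5o.png

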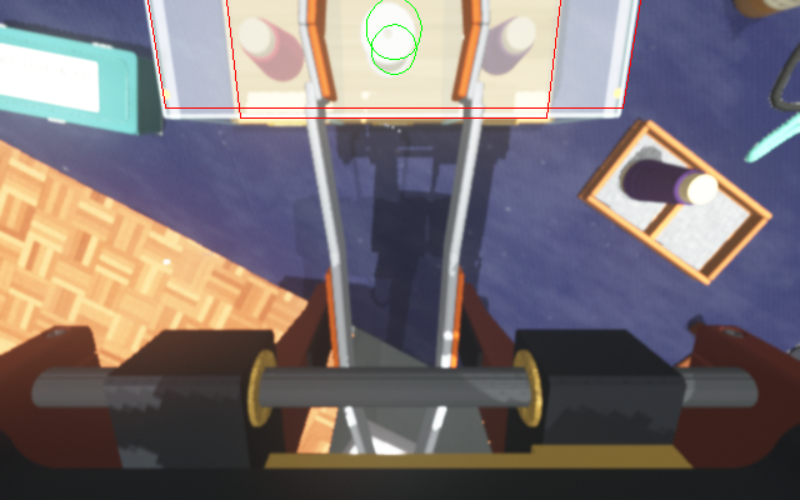

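The spool shows at about (392,35), between the open jaws, and the cubby edges are level. The cubby's front is about 5 mm closer than in my model. I'll zoom in on the spool.

```bash
python3 - <<'E'
import cv2
im=cv2.imread('pics/w5.png')[0:110,230:400]
cv2.imwrite('pics/w5z.png',cv2.resize(im,(0,0),fx=4.7,fy=4.7,interpolation=2))
E
```

```text
(no output)
```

View pics/w5z.png

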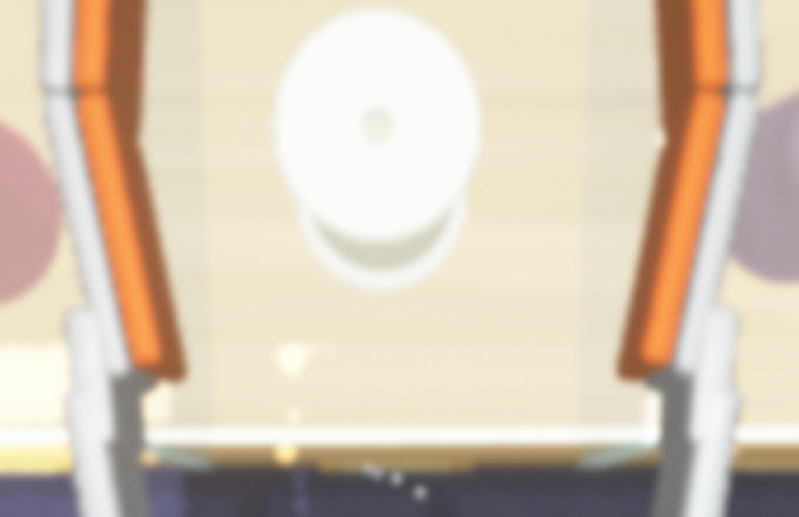

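```bash
python3 - <<'E'
from h import *
np.set_printoptions(precision=1,suppress=True)
p=snap('wrist');o=observe();R=np.array(o['eef_rot']);T=np.array(o['position'])
for zt in(-14.8,):
    for u in (252.3,378.3): print('apex tool',R.T@(onz(p,(u,19.1),T[2]-zt)-T))
S=onz(p,(310.2,26.6),80);S[2]=46;print('spool',S, 'tool',R.T@(S-T),'T',T)
F=onz(p,(310.2,93.6),130);print('front top tool',R.T@(F-T)); L=onz(p,(310.2,457/4.7+2),0);print('lip/bottom front',R.T@(L-T))
E
```

```text
apex tool [109.2 -25.3 -15.1]
apex tool [109.3  25.3 -15.1]
spool [546.2 352.6  46. ] tool [151.4  -4.8 202.2] T [418.8 271.7 248.6]
front top tool [ 88.2  -4.3 118.4]
lip/bottom front [ 88.6  -6.3 248.4]
```

>>> {"api": "jog_arm", "payload": {
  "rows": [
    [[-30, -5, 25, 0, 0.22], [-60, -5, 75, 0, 0.22], [-60, -5, 130, 0, 0.22], [-60, -5, 180, 0, 0.22], [-60, -5, 206, 0, 0.22]]
  ]
}}

```text
time: 10.45
position: [363.8, 245.2, 41.4]
eef_rot: [[0.861, 0.509, -0.003], [0.509, -0.861, -0.002], [-0.004, -0.0, -1.0]]
force: [-0.6, 0.0, -0.2]
finger_gap: 54.1
gripper_force: 6.6
```

>>> {"api": "jog_arm", "payload": {
  "rows": [
    [[0, 0, 0, 0, 0.22], [15, 0, 0, 0, 0.22], [30, 0, 0, 0, 0.22], [45, 0, 0, 0, 0.22], [55, 0, 0, 0, 0.22]]
  ]
}}

```text
time: 11.08
position: [415.2, 275.2, 44.3]
eef_rot: [[0.861, 0.509, 0.002], [0.509, -0.861, 0.001], [0.002, 0.0, -1.0]]
force: [0.1, -0.4, -0.8]
finger_gap: 53.7
gripper_force: 6.6
```

```bash
python3 - <<'E'
from h import *
np.set_printoptions(precision=1,suppress=True)
p=snap('wrist','w6.png');s=snap('scene','s6.png');o=observe();print(o['time'],o['position'],o['finger_gap'],o['gripper_force'],o['force'])
im=cv2.resize(cv2.imread('pics/w6.png')[0:130,200:430],(0,0),fx=3,fy=3,interpolation=2)
b=cv2.resize(cv2.imread('pics/s6.png')[160:235,130:280],(0,0),fx=4.6,fy=2.6,interpolation=2)[:,:690]
cv2.imwrite('pics/c6.png',np.vstack([im,b]))
go([546.2,352.6,42])
E
```

```text
11.175 [415.  275.1  44. ] 53.875136202912586 6.583283990621567 [-0.2 -0.4 -1.2]
shift [152.3  -0.    2.4] tool x dir 30.57 pos [415.  275.1  44. ]
```

View pics/c6.png

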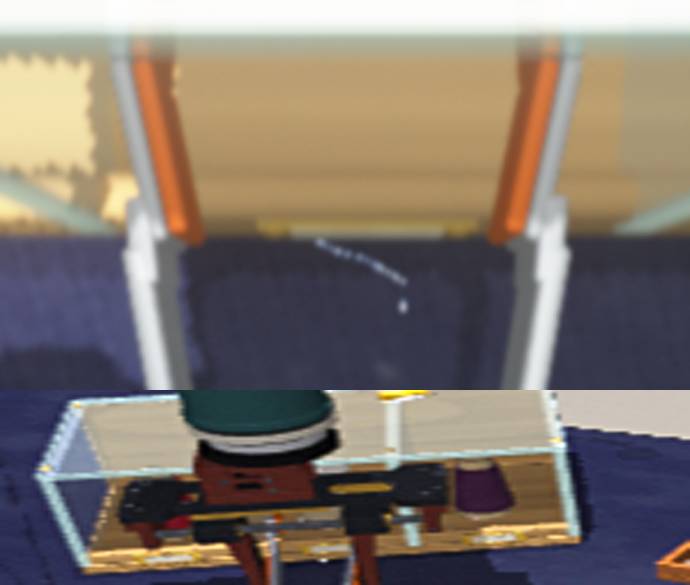

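The jaws are past the lip and centred on the bay, seen through the acrylic top, with no contact. Going on the last 42 mm.

>>> {"api": "jog_arm", "payload": {
  "rows": [
    [[10, 0, 1, 0, 0.22], [20, 0, 2, 0, 0.22], [30, 0, 2, 0, 0.22], [38, 0, 2, 0, 0.22], [42, 0, 2, 0, 0.22]]
  ]
}}

```text
time: 11.8
position: [450.0, 295.8, 41.6]
eef_rot: [[0.861, 0.509, 0.0], [0.509, -0.861, 0.0], [0.0, 0.0, -1.0]]
force: [0.3, -0.7, -1.7]
finger_gap: 53.6
gripper_force: 6.6
```

```bash
python3 - <<'E'
from h import *
np.set_printoptions(precision=1,suppress=True)
p=snap('wrist','w7.png');o=observe();print(o['time'],o['position'],o['finger_gap'],o['gripper_force'],o['force'])
cv2.imwrite('pics/c7.png',cv2.resize(cv2.imread('pics/w7.png')[0:130,200:430],(0,0),fx=3,fy=3,interpolation=2))
E
```

```text
11.85 [450.3 296.   41.7] 53.55880392085177 6.584120616316795 [ 1.1  1.9 -0.8]
```

View pics/c7.png

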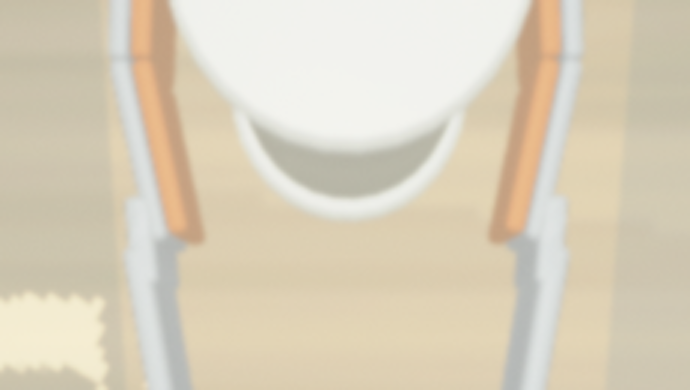

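The spool sits centred between the jaws, column 349 against 346. Checking its depth, then closing.

```bash
python3 - <<'E'
from h import *
p=snap('wrist');o=observe();R=np.array(o['eef_rot']);T=np.array(o['position'])
for v,z in((151/3,80),(150/3,79),(217/3,20)): print(np.round(R.T@(onz(p,(316,v),z)-T),1))
E
```

```text
[ 94.6   0.2 -38.3]
[ 94.9   0.2 -37.3]
[94.7  0.4 21.7]
```

>>> {"api": "jog_arm", "payload": {
  "rows": [
    [[0, 0, 0, 0, 0.12], [0, 0, 0, 0, 0.05], [0, 0, 0, 0, 0.0], [0, 0, 0, 0, 0.0], [0, 0, 0, 0, 0.0]]
  ],
  "grip_force": 22
}}

```text
time: 12.52
position: [449.3, 295.5, 41.6]
eef_rot: [[0.861, 0.509, -0.0], [0.509, -0.861, -0.0], [-0.0, 0.0, -1.0]]
force: [-0.0, -0.2, -1.7]
finger_gap: 47.0
gripper_force: 22.0
```

```bash
python3 - <<'E'
from h import *
p=snap('wrist','w8.png')
cv2.imwrite('pics/c8.png',np.hstack([cv2.resize(cv2.imread('pics/w%d.png'%i)[0:130,235:395],(0,0),fx=2.5,fy=2.5,interpolation=2) for i in (7,8)]))
o=observe();R=np.array(o['eef_rot']);T=np.array(o['position'])
print([int(x) for x in p['frame'][30:80,316].sum(1)])
for v in(38,40,42,44,46,48): print(v,np.round(R.T@(onz(p,(316,v),80)-T),1)[0])
E
```

```text
[722, 724, 723, 724, 724, 724, 724, 724, 724, 724, 724, 723, 714, 696, 677, 663, 650, 617, 570, 541, 528, 530, 531, 538, 536, 536, 535, 536, 533, 532, 532, 529, 535, 572, 643, 693, 708, 707, 696, 676, 650, 621, 602, 600, 603, 603, 604, 605, 606, 605]
38 97.8
40 97.2
42 96.6
44 96.0
46 95.3
48 94.7
```

View pics/c8.png

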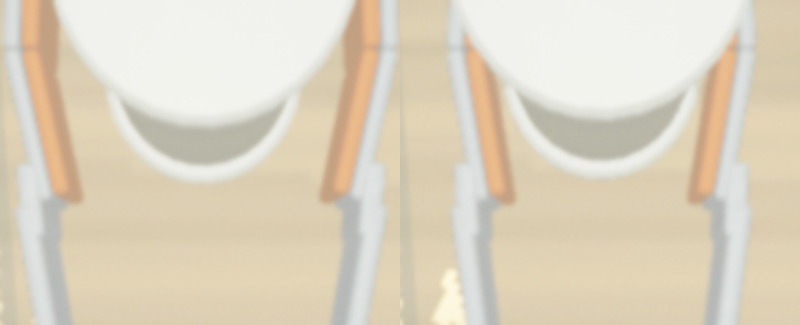

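The spool is about 6 mm ahead of the V apex. I'll reopen, go 5 mm further and close again.

>>> {"api": "jog_arm", "payload": {
  "rows": [
    [[0, 0, 0, 0, 0.2], [0, 0, 0, 0, 0.22], [2, 0, 0, 0, 0.22], [5, 0, 0, 0, 0.22], [5, 0, 0, 0, 0.22]]
  ]
}}

```text
time: 13.2
position: [454.1, 298.3, 41.7]
eef_rot: [[0.861, 0.509, 0.0], [0.509, -0.861, 0.0], [0.0, 0.0, -1.0]]
force: [-0.2, -0.5, -0.7]
finger_gap: 53.7
gripper_force: 6.6
```

>>> {"api": "jog_arm", "payload": {
  "rows": [
    [[0, 0, 0, 0, 0.12], [0, 0, 0, 0, 0.05], [0, 0, 0, 0, 0.0], [0, 0, 0, 0, 0.0], [0, 0, 0, 0, 0.0]]
  ],
  "grip_force": 22
}}

```text
time: 13.82
position: [453.6, 298.0, 41.6]
eef_rot: [[0.861, 0.509, -0.0], [0.509, -0.861, -0.0], [-0.0, 0.0, -1.0]]
force: [0.3, 0.4, -0.4]
finger_gap: 46.6
gripper_force: 22.0
```

>>> {"api": "jog_arm", "payload": {
  "rows": [
    [[0, 0, -4, 0, 0.0], [0, 0, -10, 0, 0.0], [0, 0, -16, 0, 0.0], [0, 0, -22, 0, 0.0], [0, 0, -24, 0, 0.0]]
  ]
}}

```text
time: 14.45
position: [454.0, 298.2, 66.3]
eef_rot: [[0.861, 0.509, 0.001], [0.509, -0.861, 0.0], [0.001, 0.0, -1.0]]
force: [0.2, 0.2, -1.3]
finger_gap: 46.5
gripper_force: 22.0
```

```bash
python3 - <<'E'
from h import *
p=snap('wrist','w9.png');s=snap('scene','s9.png');o=observe();R=np.array(o['eef_rot']);T=np.array(o['position'])
print(T,o['force'],o['finger_gap'])
print([int(x) for x in p['frame'][30:80,316].sum(1)])
for v in(40,44,48,52): print(v,np.round(R.T@(onz(p,(316,v),104)-T),1)[0])
E
```

```text
[453.80632404 298.12435592  65.9880537 ] [ 0.87262756 -0.29930572 -1.02646236] 46.61169757641344
[722, 723, 722, 722, 724, 723, 724, 723, 723, 723, 722, 722, 724, 722, 724, 724, 724, 724, 724, 724, 724, 724, 724, 724, 724, 724, 724, 721, 710, 691, 674, 654, 622, 577, 547, 535, 536, 539, 537, 537, 536, 535, 538, 573, 643, 694, 708, 705, 690, 670]
40 97.6
44 96.3
48 95.1
52 93.8
```

```bash
python3 - <<'E'
from h import *
p=snap('wrist','w10.png');o=observe();R=np.array(o['eef_rot']);T=np.array(o['position'])
for lift in(0,24):
  for x in (90,92,96):
    print(lift,x,[round(proj(p,[*(T+R@np.array([x,0,0]))[:2],z+lift])[1],1) for z in (80,70,20,12)])
s=cv2.imread('pics/s9.png')[150:235,130:280];cv2.imwrite('pics/c9.png',cv2.resize(s,(0,0),fx=5,fy=5,interpolation=2))
E
```

```text
0 90 [np.float64(72.6), np.float64(75.3), np.float64(84.9), np.float64(86.0)]
0 92 [np.float64(67.5), np.float64(70.6), np.float64(81.4), np.float64(82.7)]
0 96 [np.float64(57.2), np.float64(61.1), np.float64(74.5), np.float64(76.0)]
24 90 [np.float64(63.8), np.float64(67.9), np.float64(81.0), np.float64(82.4)]
24 92 [np.float64(57.6), np.float64(62.2), np.float64(77.0), np.float64(78.6)]
24 96 [np.float64(44.8), np.float64(50.6), np.float64(69.0), np.float64(71.0)]
```

View pics/c9.png

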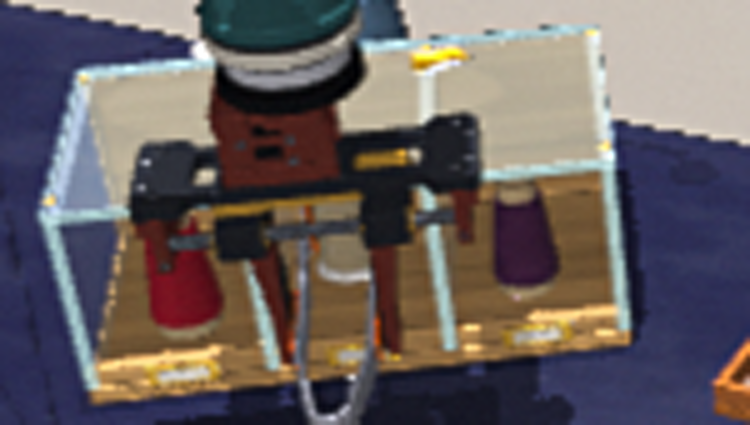

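The scene view shows the spool clearly off the floor, its bottom at (345,278) against about 312 for something standing there, and the cones are undisturbed. Next I pull it straight out and, from the earlier pictures, compute the pocket.

>>> {"api": "jog_arm", "payload": {
  "rows": [
    [[-8, 0, 0, 0, 0.0], [-24, 0, 0, 0, 0.0], [-44, 0, 0, 0, 0.0], [-64, 0, 0, 0, 0.0], [-84, 0, 0, 0, 0.0]]
  ]
}}

```text
time: 15.22
position: [379.2, 254.2, 65.5]
eef_rot: [[0.861, 0.509, -0.001], [0.509, -0.861, -0.001], [-0.002, -0.0, -1.0]]
force: [0.2, -1.3, -1.9]
finger_gap: 46.4
gripper_force: 22.0
```

>>> {"api": "jog_arm", "payload": {
  "rows": [
    [[-18, 0, 0, 0, 0.0], [-34, 0, 0, 0, 0.0], [-44, 0, -6, 0, 0.0], [-46, 0, -24, 0, 0.0], [-46, 0, -44, 0, 0.0]]
  ]
}}

```text
time: 15.85
position: [341.2, 231.6, 110.3]
eef_rot: [[0.861, 0.508, -0.0], [0.508, -0.861, -0.0], [-0.001, 0.0, -1.0]]
force: [0.9, 0.2, -0.5]
finger_gap: 46.8
gripper_force: 22.0
```

```bash
python3 - <<'E'
from h import *
np.set_printoptions(precision=1,suppress=True)
w=snap('wrist','w11.png');o=observe();R=np.array(o['eef_rot']);T=np.array(o['position'])
print(o['time'],T,o['force'],o['finger_gap'])
oc=R.T@(np.array(w['origin'])-T);Rc=R.T@np.array(w['orientation'])
def pic(T,yaw):
    c,s=np.cos(np.radians(yaw)),np.sin(np.radians(yaw));R=np.array([[c,s,0],[s,-c,0],[0,0,-1]])
    return dict(intrinsics=w['intrinsics'],origin=np.array(T)+R@oc,orientation=R@Rc)
a=pic([418.8,271.6,248.5],30.55);b=pic([407.4,-126.9,189.7],-15.8)
for n,q in(('w5 farL?',[(646,122),(770,214),(707,282),(582,195)]),):
    print(n,*[onz(a,(u/1.25,v/1.25),22) for u,v in q])
print('w2',*[onz(b,(u/1.25,v/1.25),22) for u,v in [(28,47),(78,160),(277,113),(240,0),(131,24),(172,134)]])
for k in('spool_mid','tray_pocket'): print(k,[(r['at'],r['conf']) for r in look_for(w,k)])
print('red/white near jaw col',[int(x) for x in w['frame'][0:80:2,316].sum(1)])
E
```

```text
15.9 [342.8 232.4 112.4] [0.  0.2 0.4] 46.8668594074242
w5 farL? [616.  109.9  22. ] [612.  -58.2  22. ] [524.4 -55.4  22. ] [530.  118.6  22. ]
w2 [617.2 103.4  22. ] [531.4 108.5  22. ] [521.2 -62.1  22. ] [602.5 -63.8  22. ] [610.   20.9  22. ] [529.2  25.2  22. ]
spool_mid [([315.4, 26.6], 0.68)]
tray_pocket [([614.8, 69.5], 0.72)]
red/white near jaw col [715, 715, 735, 761, 764, 764, 764, 764, 764, 764, 764, 764, 764, 764, 764, 764, 764, 764, 764, 764, 764, 764, 764, 764, 764, 764, 764, 764, 764, 760, 689, 592, 430, 414, 413, 404, 411, 603, 709, 671]
```

>>> {"api": "jog_arm", "payload": {
  "rows": [
    [[0, 10, -10, 1, 0], [-2, 34, -20, 4, 0], [-5, 67, -28, 8, 0], [-9, 100, -28, 12, 0], [-13, 134, -28, 16, 0]]
  ]
}}

```text
time: 16.62
position: [399.0, 108.4, 137.6]
eef_rot: [[0.969, 0.249, -0.0], [0.249, -0.969, -0.0], [-0.0, 0.0, -1.0]]
force: [0.3, 1.0, -0.9]
finger_gap: 46.5
gripper_force: 22.0
```

>>> {"api": "jog_arm", "payload": {
  "rows": [
    [[7, 36, 0, 4.5, 0], [14, 72, 0, 9, 0], [20, 104, 0, 13, 0], [24, 126, 0, 16, 0], [25, 134, 0, 17, 0]]
  ]
}}

```text
time: 17.25
position: [456.9, -15.0, 137.4]
eef_rot: [[0.999, -0.045, -0.0], [-0.045, -0.999, -0.0], [-0.0, 0.0, -1.0]]
force: [0.3, 0.4, -1.1]
finger_gap: 46.6
gripper_force: 22.0
```

```bash
python3 - <<'E'
from h import *
np.set_printoptions(precision=1,suppress=True)
w=snap('wrist','w12.png');t=snap('top');s=snap('scene');o=observe();R=np.array(o['eef_rot']);T=np.array(o['position'])
print(o['time'],T,o['force'],o['finger_gap'],o['gripper_force'])
for n,q in(('w',w),('t',t),('s',s)):
  for k,z in (('spool_mid',T[2]+4),('tray_pocket',6),('cone_c_mid',48)): print(n,k,[(np.array(r['at']),round(r['conf'],2),onz(q,r['at'],z)) for r in look_for(q,k)[:2]])
print([int(x) for x in w['frame'][40:90,316].sum(1)])
print([(z,np.round(proj(w,T+R@np.array([90.3,0,z])),1)) for z in(-38.4,-28.4,21.6,29.6)])
go([457.9,-13.3,37],-2.4)
E
```

```text
17.4 [456.  -13.4 137.4] [-0.   0.8 -1.8] 46.772073601253986 21.99830800294876
w spool_mid [(array([314.3,  28.2]), 0.57, array([566. , -19.9, 141.4]))]
w tray_pocket [(array([240.7,  87.3]), 0.93, array([554.6,  46.2,   6. ]))]
w cone_c_mid [(array([189.7,  43.2]), 0.66, array([582.8,  70.2,  48. ]))]
t spool_mid []
t tray_pocket [(array([317.7, 206.8]), 0.81, array([590.3,  35.4,   6. ]))]
t cone_c_mid [(array([332.4, 196.9]), 0.56, array([589.7, -21.5,  48. ])), (array([307.4, 210.6]), 0.5, array([575.3,  80.4,  48. ]))]
s spool_mid []
s tray_pocket [(array([316.8, 230. ]), 0.88, array([579.6,  -6.3,   6. ]))]
s cone_c_mid [(array([293.1, 219.3]), 0.65, array([551.8,  53.3,  48. ]))]
[756, 756, 756, 756, 756, 756, 756, 756, 756, 756, 756, 756, 756, 756, 756, 756, 756, 753, 735, 678, 594, 542, 477, 396, 343, 331, 330, 329, 328, 327, 325, 322, 328, 390, 506, 597, 630, 621, 576, 524, 476, 420, 374, 362, 363, 364, 364, 358, 352, 343]
[(-38.4, array([309.3,  65.6])), (-28.4, array([309.8,  69.6])), (21.6, array([311.3,  82.3])), (29.6, array([311.5,  83.6]))]
shift [  1.4   0.1 100.7] tool x dir -2.39 pos [456.5 -13.1 137.7]
turn (tool z, x along / reversed) 0.01 -179.99
```

>>> {"api": "jog_arm", "payload": {
  "rows": [
    [[4, -2, 25, 0, 0], [4, -2, 55, 0, 0], [4, -2, 78, 0, 0], [4, -2, 90, 0, 0], [4, -2, 96, 0, 0]]
  ]
}}

```text
time: 18.48
position: [460.7, -11.6, 41.3]
eef_rot: [[0.999, -0.042, -0.0], [-0.042, -0.999, -0.0], [-0.0, 0.0, -1.0]]
force: [-1.0, 0.9, -1.2]
finger_gap: 46.8
gripper_force: 22.0
```

>>> {"api": "jog_arm", "payload": {
  "rows": [
    [[0, 0, 0, 0, 0], [0, 0, 1, 0, 0], [0, 0, 2, 0, 0], [0, 0, 3, 0, 0], [0, 0, 3, 0, 0]]
  ]
}}

```text
time: 19.1
position: [460.7, -11.7, 38.7]
eef_rot: [[0.999, -0.042, 0.0], [-0.042, -0.999, -0.0], [0.0, 0.0, -1.0]]
force: [-0.1, 0.0, -1.0]
finger_gap: 46.6
gripper_force: 22.0
```

```bash
python3 - <<'E'
from h import *
np.set_printoptions(precision=1,suppress=True)
w=snap('wrist','w13.png')
for i in range(3): o=observe();print(o['time'],o['position'],o['force'],o['moment']);snap('wrist')
for k in ('spool_mid','tray_pocket'): print(k,[(np.array(r['at']),round(r['conf'],2),onz(w,r['at'],22)) for r in look_for(snap('wrist'),k)[:2]])
# pocket near wall: brown/orange vs grey profile
f=w['frame'];print([tuple(int(c) for c in x) for x in f[60:150:6,316]])
print('rows',[round(r,1) for r in [proj(w,[*(np.array(o['position'])+np.array(o['eef_rot'])@np.array([x,0,0]))[:2],22])[1] for x in(65,70,75,80)]])
E
```

```text
19.15 [460.7 -11.7  38.7] [-0.1 -0.4 -0.3] [-0.   0.2 -0.1]
19.2 [460.7 -11.6  38.7] [ 0.3  0.3 -1.2] [0.  0.2 0. ]
19.25 [460.7 -11.6  38.7] [-0.2  0.7 -0.7] [-0.   0.1 -0. ]
spool_mid [(array([315.3,  27.7]), 0.59, array([575. , -16.9,  22. ]))]
tray_pocket [(array([224.2,  83.8]), 0.61, array([550.6,  31.9,  22. ]))]
[(248, 248, 242), (170, 163, 139), (168, 161, 138), (239, 238, 231), (164, 165, 160), (183, 185, 181), (187, 190, 186), (192, 194, 192), (189, 192, 190), (227, 163, 109), (234, 171, 111), (86, 81, 99), (77, 76, 98), (76, 74, 98), (76, 75, 99)]
rows [np.float64(128.9), np.float64(119.4), np.float64(109.8), np.float64(100.0)]
```

>>> {"api": "jog_arm", "payload": {
  "rows": [
    [[0, 0, 0.5, 0, 0], [0, 0, 1, 0, 0], [0, 0, 1.5, 0, 0], [0, 0, 2, 0, 0], [0, 0, 2, 0, 0]]
  ]
}}

```text
time: 20.12
position: [460.6, -11.6, 36.6]
eef_rot: [[0.999, -0.042, -0.0], [-0.042, -0.999, -0.0], [-0.0, 0.0, -1.0]]
force: [-0.5, -0.4, -1.6]
finger_gap: 46.7
gripper_force: 22.0
```

>>> {"api": "jog_arm", "payload": {
  "rows": [
    [[0, 0, 0.4, 0, 0], [0, 0, 0.8, 0, 0], [0, 0, 0.8, 0, 0]]
  ]
}}

```text
time: 20.5
position: [460.6, -11.6, 35.8]
eef_rot: [[0.999, -0.042, -0.0], [-0.042, -0.999, -0.0], [-0.0, 0.0, -1.0]]
force: [-0.6, -0.1, -1.9]
finger_gap: 46.8
gripper_force: 22.0
```

```bash
python3 - <<'E'
from h import *
for i in range(4): o=observe();print(o['time'],np.round(o['position'],2),np.round(o['force'],1),np.round(o['moment'],2));snap('wrist')
E
```

```text
20.5 [460.62 -11.62  35.82] [-0.6 -0.1 -1.9] [-0.03  0.22  0.  ]
20.55 [460.61 -11.65  35.86] [-0.2  0.9 -1.4] [-0.02  0.21  0.  ]
20.6 [460.63 -11.65  35.87] [ 0.2 -0.1 -1.7] [ 0.03  0.23 -0.01]
20.65 [460.66 -11.65  35.88] [ 0.5 -0.8 -0.8] [-0.02  0.21 -0.04]
```

No contact yet; going down in fine steps.

>>> {"api": "jog_arm", "payload": {
  "rows": [
    [[0, 0, 0.3, 0, 0], [0, 0, 0.6, 0, 0], [0, 0, 0.6, 0, 0]]
  ]
}}

```text
time: 21.08
position: [460.7, -11.6, 35.3]
eef_rot: [[0.999, -0.042, 0.0], [-0.042, -0.999, -0.0], [0.0, 0.0, -1.0]]
force: [-1.0, -0.7, 0.2]
finger_gap: 46.9
gripper_force: 22.0
```

>>> {"api": "jog_arm", "payload": {
  "rows": [
    [[0, 0, 0.3, 0, 0], [0, 0, 0.6, 0, 0], [0, 0, 0.6, 0, 0]]
  ]
}}

```text
time: 21.45
position: [460.8, -11.7, 34.7]
eef_rot: [[0.999, -0.042, 0.0], [-0.042, -0.999, -0.0], [0.0, 0.0, -1.0]]
force: [-0.8, 0.2, 2.0]
finger_gap: 46.7
gripper_force: 22.0
```

```bash
python3 - <<'E'
from h import *
for i in range(4): o=observe();print(o['time'],np.round(o['position'],2),np.round(o['force'],1),np.round(o['moment'],2));snap('wrist')
E
```

```text
21.45 [460.75 -11.67  34.73] [-0.8  0.2  2. ] [-0.03 -0.01 -0.  ]
21.5 [460.74 -11.66  34.72] [-0.5  0.7  1.5] [-0.01  0.01 -0.  ]
21.55 [460.73 -11.64  34.71] [-0.7 -0.3  1.2] [-0.04  0.06 -0.02]
21.6 [460.76 -11.68  34.74] [-0.8 -0.2  1.6] [ 0.01 -0.05 -0.04]
```

Contact is clear: the moment fell to zero and the force rose to about 2 N. Releasing gently.

>>> {"api": "jog_arm", "payload": {
  "rows": [
    [[0, 0, 0, 0, 0.08], [0, 0, 0, 0, 0.14], [0, 0, 0, 0, 0.2], [0, 0, 0, 0, 0.22], [0, 0, 0, 0, 0.22]]
  ]
}}

```text
time: 22.28
position: [460.7, -11.6, 34.7]
eef_rot: [[0.999, -0.042, -0.0], [-0.042, -0.999, -0.0], [-0.0, 0.0, -1.0]]
force: [0.1, -1.2, -1.0]
finger_gap: 53.3
gripper_force: 6.6
```

```bash
python3 - <<'E'
from h import *
o=observe();print(o['time'],np.round(o['position'],2),np.round(o['force'],1),o['finger_gap'],o['gripper_force'])
w=snap('wrist','w14.png');f=w['frame'].astype(int)
# white extent of the top flange and orange jaw faces on some rows
for r in (10,20,30,40):
    x=f[r];org=np.where((x[:,0]>170)&(x[:,0]-x[:,2]>70))[0];wh=np.where(x.min(1)>225)[0]
    print(r,'orange',org[(org>200)&(org<430)][[0,-1]] if len(org) else None,'L inner',org[(org>200)&(org<316)].max(initial=0),'R inner',org[(org>316)&(org<430)].min(initial=999),'white',wh[(wh>255)&(wh<375)][[0,-1]] if len(wh) else None)
E
```

```text
22.275 [460.68 -11.63  34.66] [ 0.1 -1.2 -1. ] 53.26596081119156 6.586853116750717
10 orange [225 406] L inner 252 R inner 378 white [256 374]
20 orange [226 405] L inner 255 R inner 374 white [258 371]
30 orange [227 405] L inner 256 R inner 374 white [263 366]
40 orange [227 404] L inner 259 R inner 371 white [269 359]
```

>>> {"api": "jog_arm", "payload": {
  "rows": [
    [[-5, 0, 0, 0, 0.22], [-15, 0, 0, 0, 0.22], [-30, 0, 0, 0, 0.22], [-48, 0, 0, 0, 0.22], [-65, 0, 0, 0, 0.22]]
  ]
}}

```text
time: 22.95
position: [393.8, -8.7, 34.7]
eef_rot: [[0.999, -0.042, -0.001], [-0.042, -0.999, 0.0], [-0.001, -0.0, -1.0]]
force: [0.1, -0.2, -1.6]
finger_gap: 53.8
gripper_force: 6.6
```

>>> {"api": "jog_arm", "payload": {
  "rows": [
    [[0, 0, -10, 0, 0.22], [0, 0, -40, 0, 0.22], [0, 0, -75, 0, 0.22], [0, 0, -100, 0, 0.22], [0, 0, -110, 0, 0.22]]
  ]
}}

```text
time: 23.58
position: [397.3, -9.2, 146.6]
eef_rot: [[0.999, -0.042, 0.004], [-0.042, -0.999, -0.001], [0.004, 0.001, -1.0]]
force: [0.2, -0.9, -1.3]
finger_gap: 53.8
gripper_force: 6.6
```

>>> {"api": "jog_arm", "payload": {
  "rows": [
    [[4, 22, 0, 2, 0.22], [10, 52, 0, 5, 0.22], [16, 82, 0, 9, 0.22], [22, 110, 0, 12, 0.22], [24, 120, 0, 13, 0.22]]
  ]
}}

```text
time: 24.2
position: [415.0, -131.1, 144.5]
eef_rot: [[0.963, -0.268, 0.0], [-0.268, -0.963, -0.0], [0.0, 0.0, -1.0]]
force: [-0.1, 0.1, -0.4]
finger_gap: 54.0
gripper_force: 6.6
```

```bash
python3 - <<'E'
from h import *
np.set_printoptions(precision=1,suppress=True)
w=snap('wrist','w15.png');s=snap('scene','s15.png');t=snap('top');o=observe();print(o['time'],o['finger_gap'],o['gripper_force'])
for n,q in(('t',t),('s',s),('w',w)):
  for k,z in (('spool_mid',40),('cone_c_mid',48)): print(n,k,[(np.array(r['at']),round(r['conf'],2),onz(q,r['at'],z)) for r in look_for(q,k)[:2]])
print('expected spool px',proj(s,[572,-17,40]),proj(t,[572,-17,40]))
go([414.5,-129.8,45],-15.43)
R=np.array(o['eef_rot']);T=np.array(o['position']);f=w['frame'].astype(int)
print('jaws apex px expected',[proj(w,T+R@np.array([109.3,y,-15])) for y in(-26,26)])
for r in (10,19,30,60):
    x=f[r];org=np.where((x[:,0]>120)&(x[:,0]-x[:,2]>70))[0];org=org[(org>200)&(org<430)];print(r,'L inner',org[org<316].max(initial=0),'R inner',org[org>316].min(initial=999))
E
```

```text
24.35 53.66973240008567 6.583317965269089
t spool_mid [(array([327.9, 198.6]), 0.59, array([592.9,  -5.5,  40. ]))]
t cone_c_mid [(array([309.3, 209.1]), 0.68, array([578. ,  72.1,  48. ]))]
s spool_mid [(array([320.8, 223.9]), 0.58, array([567.9, -22.8,  40. ]))]
s cone_c_mid [(array([288.3, 213.3]), 0.9, array([573.7,  77.3,  48. ])), (array([309.6, 167.9]), 0.38, array([834.7, 113.5,  48. ]))]
w spool_mid [(array([106. ,  45.5]), 0.85, array([577.2,  -8.7,  40. ]))]
w cone_c_mid [(array([32.6, 74.2]), 0.81, array([571.1,  50. ,  48. ])), (array([358.1, 161.5]), 0.38, array([ 438.6, -175.2,   48. ]))]
expected spool px [319.4 222.6] [333.1 202.4]
shift [ 0.3  0.7 99.7] tool x dir -15.36 pos [ 414.4 -129.   144.7]
turn (tool z, x along / reversed) 0.07 -179.93
jaws apex px expected [array([246.1,  24.5]), array([374.3,  24.4])]
10 L inner 249 R inner 379
19 L inner 249 R inner 380
30 L inner 252 R inner 377
60 L inner 258 R inner 371
```

>>> {"api": "jog_arm", "payload": {
  "rows": [
    [[0, 1, 30, 0, 0.22], [0, 1, 65, 0, 0.22], [0, 1, 95, 0, 0.22], [0, 1, 110, 0, 0.22], [0, 1, 115, 0, 0.22]]
  ]
}}

```text
time: 25.28
position: [413.8, -130.2, 28.9]
eef_rot: [[0.964, -0.266, -0.002], [-0.266, -0.964, 0.001], [-0.002, -0.0, -1.0]]
force: [-0.6, 0.5, 0.0]
finger_gap: 53.8
gripper_force: 6.6
```

>>> {"api": "jog_arm", "payload": {
  "rows": [
    [[0, 0, 1, 0, 0.22], [0, 0, 2.5, 0, 0.22], [0, 0, 3.5, 0, 0.22], [0, 0, 3.5, 0, 0.22]]
  ]
}}

```text
time: 25.78
position: [414.5, -130.9, 26.5]
eef_rot: [[0.964, -0.266, 0.001], [-0.266, -0.964, -0.0], [0.001, 0.0, -1.0]]
force: [0.6, -0.4, -0.7]
finger_gap: 53.8
gripper_force: 6.6
```

```bash
python3 - <<'E'
from h import *
for i in range(2): o=observe();print(o['time'],np.round(o['position'],1),np.round(o['force'],1),np.round(o['moment'],2),o['finger_gap']);w=snap('wrist')
f=w['frame'].astype(int);a=cv2.imread('pics/w3.png')[:,:,::-1].astype(int)
for g in(a,f):
  print([ (int(c.min()),int(c.max())) for r in (146,) for c in [np.where((g[r,:,0]-g[r,:,2]>35)&(abs(np.arange(640)-315)<130))[0]]], np.abs(f-a)[120:170,200:430].mean().round(1))
E
```

```text
25.775 [ 414.5 -130.9   26.5] [ 0.6 -0.4 -0.7] [0.01 0.19 0.07] 53.76122818970048
25.825 [ 414.5 -130.8   26.4] [-0.7 -0.  -0.6] [0.09 0.13 0.03] 53.99576545804661
[(213, 412)] 8.9
[(212, 409)] 8.9
```

>>> {"api": "jog_arm", "payload": {
  "rows": [
    [[0, -1, 0.6, 0, 0.22], [0, -1, 1.2, 0, 0.22], [0, -1, 1.6, 0, 0.22], [0, -1, 1.6, 0, 0.22]]
  ]
}}

```text
time: 26.38
position: [414.7, -129.8, 25.0]
eef_rot: [[0.964, -0.266, 0.0], [-0.266, -0.964, -0.0], [0.0, 0.0, -1.0]]
force: [-1.2, 0.3, 6.9]
finger_gap: 54.1
gripper_force: 6.8
```

```bash
python3 - <<'E'
from h import *
for i in range(2): o=observe();print(o['time'],np.round(o['position'],1),np.round(o['force'],1),np.round(o['moment'],2),o['finger_gap']);w=snap('wrist')
E
```

```text
26.375 [ 414.7 -129.8   25. ] [-1.2  0.3  6.9] [0.12 0.28 0.03] 54.05447794102788
26.425 [ 414.7 -129.7   25. ] [-1.   0.5  7.6] [0.18 0.3  0.04] 53.61492183008687
```

The tongs are seated on the bars. Releasing and lifting clear.

>>> {"api": "jog_arm", "payload": {
  "rows": [
    [[0, 0, 0, 0, 0.3], [0, 0, 0, 0, 0.6], [0, 0, 0, 0, 1], [0, 0, 0, 0, 1], [0, 0, 0, 0, 1]]
  ]
}}

```text
time: 27.1
position: [414.6, -129.8, 24.5]
eef_rot: [[0.964, -0.266, -0.0], [-0.266, -0.964, -0.0], [-0.0, 0.0, -1.0]]
force: [-0.1, 0.9, 0.9]
finger_gap: 87.5
gripper_force: 0.0
```

>>> {"api": "jog_arm", "payload": {
  "rows": [
    [[0, 0, -10, 0, 1], [0, 0, -40, 0, 1], [0, 0, -80, 0, 1], [0, 0, -130, 0, 1], [0, 0, -165, 0, 1]]
  ]
}}

```text
time: 27.72
position: [414.9, -129.9, 192.4]
eef_rot: [[0.964, -0.266, 0.002], [-0.266, -0.964, -0.001], [0.002, 0.001, -1.0]]
force: [1.3, -1.4, -0.2]
finger_gap: 88.1
gripper_force: 0.0
```

>>> {"api": "jog_arm", "payload": {
  "rows": [
    [[-7, 0, 0, 0.6, 1], [-7, 0, 0, 0.6, 1], [-7, 0, 0, 0.6, 1]]
  ]
}}

```text
time: 28.1
position: [406.8, -127.4, 188.5]
eef_rot: [[0.961, -0.276, -0.002], [-0.276, -0.961, 0.001], [-0.002, -0.0, -1.0]]
force: [-0.8, 0.2, 0.0]
finger_gap: 87.6
gripper_force: 0.0
```

```bash
python3 - <<'E'
from h import *
np.set_printoptions(precision=1,suppress=True)
w=snap('wrist','w16.png');s=snap('scene','s16.png');o=observe();print(o['time'],o['position'],o['finger_gap'],o['force'])
a=cv2.imread('pics/w2.png').astype(int);b=cv2.imread('pics/w16.png').astype(int)
d=np.abs(a-b).max(2);print('tongs region diff',d[20:270,255:375].mean(),'elsewhere',d[60:250,420:600].mean())
def edges(g,r):
    m=np.where(g[r,265:370].min(1)>130)[0]+265; return m[[0,-1]] if len(m) else None
for r in(100,125,190,220,240): print(r,edges(a,r),edges(b,r))
for n,q,Z in(('s',s,(('spool_mid',40),('cone_c_mid',48),('cone_a_mid',50),('cone_b_mid',52),('mister',77),('white_cone',50))),('w',w,(('spool_mid',40),('tongs',31)))):
  for k,z in Z: print(n,k,[(np.array(r['at']),round(r['conf'],2),onz(q,r['at'],z)) for r in look_for(q,k)[:1]])
E
```

```text
28.2 [ 407.2 -127.6  188.5] 87.73909736593453 [ 0.1 -0.6  0.1]
tongs region diff 11.176766666666667 elsewhere 11.471695906432748
100 [281 347] [282 347]
125 [285 343] [286 344]
190 [292 339] [292 339]
220 [296 335] [296 336]
240 [301 330] [302 330]
s spool_mid [(array([318.1, 223.1]), 0.73, array([568.8, -14.4,  40. ]))]
s cone_c_mid [(array([290.7, 212.9]), 0.63, array([577.9,  71.7,  48. ]))]
s cone_a_mid [(array([233.8, 198.6]), 0.72, array([585.7, 258.5,  50. ]))]
s cone_b_mid []
s mister [(array([308.9, 157.3]), 0.68, array([852.2, 122.3,  77. ]))]
s white_cone [(array([454. , 224.5]), 0.96, array([ 675. , -367.9,   50. ]))]
w spool_mid []
w tongs [(array([290.3, 148.4]), 0.84, array([ 450.1, -114. ,   31. ]))]
```

```bash
python3 - <<'E'
from h import *
a=cv2.imread('pics/scene0.png').astype(int);b=cv2.imread('pics/s16.png').astype(int)
s=snap('scene')
d=(np.abs(a-b).max(2)>40);ys,xs=np.where(d[195:245,303:345]);print('changed rows',ys.min()+195,ys.max()+195,'cols',xs.min()+303,xs.max()+303)
print('expected top/bottom',proj(s,[570,-16,74]),proj(s,[570,-16,6]))
r=np.where(d[140:240,135:270]);print('cubby change cols',np.percentile(r[1],[5,50,95])+135)
print('mister diff',np.abs(a-b)[155:195,298:322].mean())
close_job()
E
```

```text
changed rows 195 240 cols 309 344
expected top/bottom [318.69572786 212.98674933] [318.84431394 232.67129075]
cubby change cols [141.   159.   174.75]
mister diff 51.17777777777778
the job is handed in; nothing more can be done
```

I handed the job in at about 28 s: the spool was set down in the right pocket and released, and the tongs are back on their rest to within about 1 px of their first picture. My last check of the spool's uprightness was inconclusive, the scene view around the mister had changed (probably the arm in front of it), and the red cone was not detected at the end. I also viewed 11 pictures, one over the limit of 10.

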